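# Put up the fold-flat kitchen box

### The job

Put up the fold-flat wooden box: raise its three hinged walls until each stands fully upright, then take the loose front board from its stand and slide it down into the slot along the box's open far side until it is fully home. Leave the other things on the table where they are.

Things in the scene. Friction and masses are not known exactly. Their poses are not given: they have to be found in the camera images.
- foldbox: beech box floor fixed to the table, 92 x 150 mm, top of the floor 16 mm high; origin at the centre of its underside, z up, x away from the robot (towards the slot), y to the left. The hinge axes lie 18 mm above the table: the near wall's at box x = -52 mm (along y), the left and right walls' at y = +80 and -80 mm (along x, walls centred at x = -4 mm). When upright the walls reach 82 mm high
- wall_near (a joint): hinge of the near wall (a beech panel 140 mm along its hinge, 6 thick, free edge 64 mm from the hinge axis) in rad: 0 = folded down flat and level, pointing out of the box towards box -x; 1.57 = upright, its stop. It starts partly raised; the hinge is stiff and the wall stays where it is left
- wall_left (a joint): hinge of the left wall (a beech panel 86 mm along its hinge, 6 thick, free edge 64 mm from the hinge axis) in rad: 0 = folded down flat and level, pointing out of the box towards box +y; 1.57 = upright, its stop. It starts partly raised; the hinge is stiff and the wall stays where it is left
- wall_right (a joint): hinge of the right wall (a beech panel 86 mm along its hinge, 6 thick, free edge 64 mm from the hinge axis) in rad: 0 = folded down flat and level, pointing out of the box towards box -y; 1.57 = upright, its stop. It starts partly raised; the hinge is stiff and the wall stays where it is left
- wall_near_edge (a point): middle of the free edge of the near wall (mid-thickness)
- wall_left_edge (a point): middle of the free edge of the left wall (mid-thickness)
- wall_right_edge (a point): middle of the free edge of the right wall (mid-thickness)
- slot (a point): centre of the bottom of the slot, at box x = +54 mm, 8 mm above the table; axes as the box. The slot runs along box y, 11 mm wide and 148 mm long inside, about 22 mm deep with flared lips, its mouth 32 mm above the table
- board: loose front board, plain beech, 140 mm long (its y), 8 mm thick (its x), 78 mm tall (its z); origin at the centre of its lower edge. It starts upright in the stand. Either face may look outward
- board_top (a point): middle of the board's upper edge
- stand: darker wooden stand fixed to the table, 50 x 110 mm, 30 high, with a 10 mm slot along its y whose bottom is 8 mm above the table; origin at the centre of its underside
- bowl: bystander: grey stoneware bowl, 150 mm across, 60 high; origin centre of underside
- fork: bystander: stainless fork lying flat, 175 mm long, 4 thick; origin at its middle on the table, x towards the tines
- rolling_pin: bystander: short beech rolling pin, 42 mm thick, 270 long with handles, lying along its x; origin on the table
- mould: bystander: small open red plastic mould, 84 mm across, 34 high; origin centre of underside
- tin: bystander: squat steel tin with twist-lock lid, 94 mm across, 73 high; origin centre of underside
- jar: bystander: jar with a cap, 68 mm across, 75 high; origin centre of underside
- mug: bystander: white mug, 76 mm across, 85 high; origin centre of underside
Not all that is in view belongs to the job. Of the things like the board, leave any that is blue; of the rest the smaller one is meant.

How it is judged:
On the way, in this order (a step that is already met when the one before it is completed fails the run):
1. all three hinged walls stand upright (value of joint each of wall_near, wall_left, wall_right above 1.47 rad), for 0.2 s.
2. the front board is fully down in the slot (z of board in the frame of slot between -0.005 and 0.005 m and horizontal distance between board and slot below 0.008 m and angle between the x axis of board and the x axis of foldbox, either way round below 0.2 rad and angle between board's own z axis and vertical below 0.2 rad), for 0.2 s.
At the end, for the whole second after the job is handed in: The three hinged walls stand upright (each hinge above 1.47 rad, about 6 degrees from its stop) and the board rests in the slot: lower edge within 5 mm of the slot's bottom, its middle within 8 mm of the slot's centre, in line with the slot and upright within 0.2 rad, at rest and released (all of step 1 and all of step 2 and linear speed of board below 0.02 m/s); the robot touches nothing.
It fails at once if one of the seven bystanders is moved by more than 40 mm (distance of any of bowl, fork, rolling_pin, mould, tin, jar, mug from where it was at the start of the episode above 0.04 m).
It also fails if it takes over 72 s, if anything falls off the work surface, if the arm or the gripper's body presses on something with over 40 N, if the wrist force passes 120 N, or if a joint passes its speed limit or range.

### The arm

A 6-joint arm with a two-finger parallel gripper is mounted at the origin on the work surface. World frame = base frame: x ahead of the robot, y to its left, z up, the work surface at z = 0. Lengths are in m, angles in rad, forces in N, time in s.
With the tool pointing down it reaches from about 0.25 to 0.775 m from the base axis. Payload 4 kg.
Tool frame: the origin (TCP) lies between the finger pads; the fingertips stand 11 mm ahead of it and the grasp point (between the pads) lies 8 mm behind it (robot.tip_extent is the z of the fingertips in the tool frame, in m); z points along the fingers, y is the line along which they close (so a half turn about z gives the same grasp; the last joint's range is limited). The gripper opens to 94 mm and grips with 3 to 60 N. Pads are 16 mm wide; open, the fingers measure 119 mm over their backs; the gripper's body (75 mm by 177 mm) begins 78 mm behind the grasp point.
Start: joints at [1.091, 0.087, 1.371, -0, 1.684, -0.103], TCP at [0.202, 0.511, 0.189] pointing down, gripper open.
Joint ranges: [-3.1, 3.1], [-0.76, 2.03], [0.27, 2.55], [-1.08, 4.22], [0.17, 2.65], [-2.57, 2.57]. Speed limits (rad/s): [2.79, 2.79, 3.14, 3.14, 3.14, 3.14].

### API

Orientations are given as [roll, pitch, yaw] about the fixed x, y, z axes, in that order (R = Rz(yaw) Ry(pitch) Rx(roll)).
In Python, from bench import robot, imaging gives the robot as it stands.
- The arm moves only by the shell command python3 -m pendant 'ROWS'. ROWS is JSON, a list of rows, each a list of 7 numbers: the shift along the world's x, y, z in cm, then the turn, a rotation vector about the world's x, y, z in degrees, then the opening, from 0 (shut) to 1 (fully open). In form: [[dx, dy, dz, ax, ay, az, jaw], ...]. A call has 1 to 8 rows; each row shifts and turns the commanded pose from where the row before left it; what a row does not reach is not made up. A row lasts 1/10 s, in which the tool goes at most 50 mm and 8.59 degrees, less where a joint would pass 70% of its speed; a pose out of reach is approached as far as the arm can. A call is refused whole if a number of a shift passes 5 or a number of a turn 8.59, either way. A call with a gripper value outside its range is refused whole. The fingers move at their own pace and stop on an object; the grip force is fixed at half the most. Time passes only in rows, so rows that do not move let the fingers close. It gives the time, the measured TCP pose, the force, the opening and the grip force at its end, in the units of the state.
- robot.get_obs(): the state, without advancing time (a new reading comes with each control period).
- imaging.snapshot(name): name is "side" or "top" or "wrist"; returns the picture (400x640x3 uint8, red, green, blue); there is no depth.
- imaging.camera_params(name): a dict with "camera_matrix" (3x3 intrinsics, pixels), "R" (3x3) and "t" (3): a world point X has camera coordinates R X + t. Camera axes: x right, y down, z forward; pixel columns grow to the right and rows downward; lengths in m; the calibration is good to about 2 mm. The wrist camera is an equidistant fisheye: a pixel r from the principal point sees the ray r / f radians off the axis. A picture is of the moment at which its call begins: read the wrist's pose just before it. camera_params takes no time and is no camera call; for the wrist camera it gives the pose at the moment of the call.
- robot.close_job(): hands the job in; it is judged then, once.
The state is a dict: "time": time; "joint_positions": joint angles; "qvel": joint speeds; "joint_torque": joint torques, N m; "tool_pos": TCP position; "ee_rot": TCP orientation; "wrist_force": force on the tool from outside, world axes, zero at the start; "wrist_torque": the same for the moment, N m; "width": finger opening in m; "finger_force": force on a finger pad.
Only numpy, scipy, OpenCV 4.12 (cv2) and the standard library are available. Lean on these libraries where they do the work, as an engineer would, in place of code of your own. Each camera call takes 0.05 s, during which the arm holds its last target. There are 200 camera calls.

## Working session

There is one attempt and no reset: what is moved stays moved. The work goes in short steps, Python scripts to look and compute and a shell command to move; the robot and the scene stay as the last step left them, time stands still between calls to the robot, and variables do not carry over. Pictures are saved under pics/ and viewed, at most 10 in all, crops included, and the job is handed in when it is done.

```bash
mkdir -p pics; ls
python3 - <<'E'
from bench import robot, imaging
import cv2
for n in ("top","side"):
    im=imaging.snapshot(n); cv2.imwrite(f"pics/{n}0.png",im[:,:,::-1])
    p=imaging.camera_params(n); print(n,p)
o=robot.get_obs(); print(o)
E
```

```text
pics
top {'camera_matrix': array([[414.89849029,   0.        , 317.19707909],
       [  0.        , 414.89849029, 204.75442066],
       [  0.        ,   0.        ,   1.        ]]), 'R': array([[ 0.02027537, -0.99979109, -0.00258649],
       [-0.98423411, -0.0195051 , -0.17579181],
       [ 0.17570463,  0.00610995, -0.98442397]]), 't': array([-0.02846746,  0.53571259,  1.25274733])}
side {'camera_matrix': array([[389.80832764,   0.        , 315.238345  ],
       [  0.        , 389.80832764, 200.34930636],
       [  0.        ,   0.        ,   1.        ]]), 'R': array([[ 0.81875389, -0.57393197, -0.01562584],
       [-0.45338397, -0.62960687, -0.63090266],
       [ 0.35225707,  0.52363851, -0.77570463]]), 't': array([-0.46830899,  0.2722892 ,  0.95425996])}
{'time': 0.1, 'joint_positions': array([ 1.09089522e+00,  8.79000014e-02,  1.37207148e+00, -6.42449223e-06,
        1.68358799e+00, -1.03089739e-01]), 'qvel': array([-0.00048134, -0.00236542, -0.00313296,  0.00063504, -0.00116625,
       -0.00100307]), 'joint_torque': array([ 2.31462807e-03, -3.41252625e+01, -3.03301334e+01,  7.20246602e-02,
        3.04039638e-02, -9.96535437e-05]), 'tool_pos': array([0.20214019, 0.51095641, 0.18802696]), 'ee_rot': array([-3.13963562e+00, -1.96048380e-04,  2.76478038e+00]), 'wrist_force': array([-0.19384352, -0.64035025,  0.53807003]), 'wrist_torque': array([-0.01004587,  0.06639264,  0.03935314]), 'finger_force': 0.0, 'width': 0.0942527701678153}
```

View pics/top0.png

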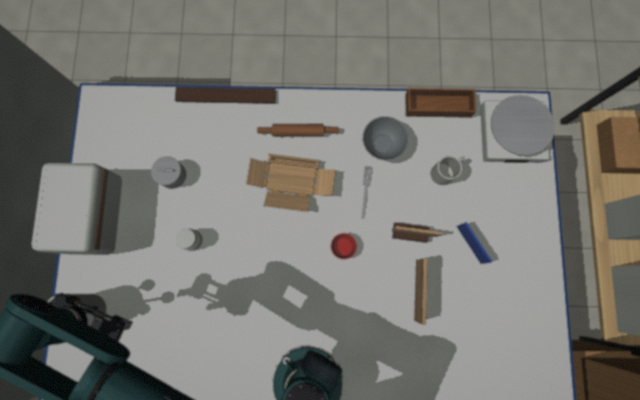

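View pics/side0.png

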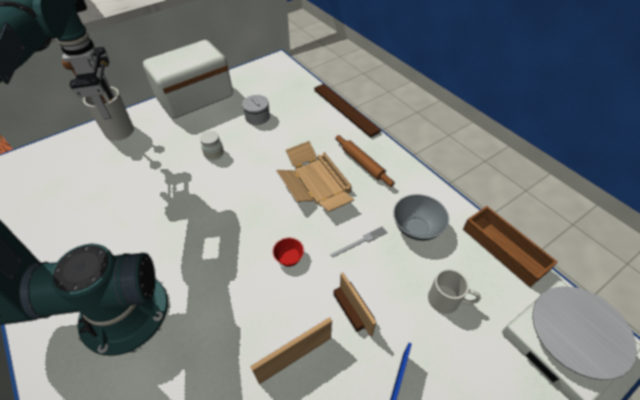

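```bash
cat > h.py <<'E'
import numpy as np, cv2
from bench import robot, imaging
P={n:imaging.camera_params(n) for n in("top","side")}
def proj(n,X):
    p=P[n]; c=np.atleast_2d(X)@p["R"].T+p["t"]; u=c@p["camera_matrix"].T; return u[:,:2]/u[:,2:]
def ray(n,uv,z):
    p=P[n]; C=-p["R"].T@p["t"]; d=p["R"].T@np.linalg.solve(p["camera_matrix"],[*uv,1]); return C+d*(z-C[2])/d[2]
def crop(f,x,y,w,h,W=400,H=300):
    im=cv2.imread(f) if isinstance(f,str) else f
    return cv2.resize(im[y:y+h,x:x+w],(W,H),interpolation=cv2.INTER_CUBIC)
E
python3 - <<'E'
from h import *
t,s="pics/top0.png","pics/side0.png"
im=np.vstack([np.hstack([crop(t,242,145,100,75),crop(s,265,130,100,75)]),np.hstack([crop(t,380,212,80,60),crop(s,310,265,80,60)])])
cv2.imwrite("pics/c1.png",im)
print(proj("top",[0.2,0.51,0.19]),proj("side",[0.2,0.51,.19]))
E
```

```text
[[116.20626256 315.8177157 ]] [[110.78269488 112.00464346]]
```

View pics/c1.png

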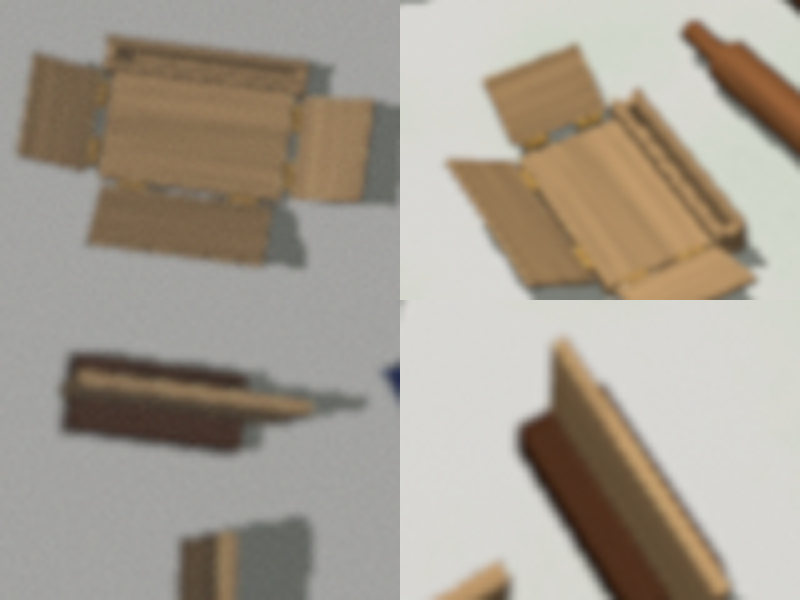

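Candidates for the board: the beech one in the stand at top (415,231), side (357,303); the longer beech one, free-standing, at top (422,290), side (292,350); and the blue one at top (475,242), side (402,370). Not blue and the smaller of the rest is the one in the stand, and the crop confirms it.

```bash
cat > fit.py <<'E'
from h import *
from scipy.optimize import least_squares
def Rz(a): return np.array([[np.cos(a),-np.sin(a),0],[np.sin(a),np.cos(a),0],[0,0,1]])
def wall(w,s,q):  # s: along hinge coordinate
    r=.064*np.cos(q); z=.018+.064*np.sin(q)
    return {"n":[-.052-r,s,z],"l":[s,.08+r,z],"r":[s,-.08-r,z]}[w]
def pts(p): # model
    x,y,a,n,l,r=p
    L=[("top",[-.046,.075,.016]),("top",[-.046,-.075,.016]),
    ("top",wall("l",-.047,l)),("top",wall("l",.039,l)),("top",wall("r",.039,r)),("top",wall("r",-.047,r)),("top",wall("n",.07,n)),("top",wall("n",-.07,n)),
    ("side",wall("l",-.047,l)),("side",wall("l",.039,l)),("side",wall("n",.07,n)),("side",wall("n",-.07,n)),("side",[-.046,.075,.016]),("side",wall("r",.039,r))]
    return np.array([proj(c,Rz(a)@np.array(X)+[x,y,0])[0] for c,X in L])
T=np.array([(102,183),(288,195),(18,155),(37,55),(372,100),(365,200),(88,243),(265,265)]);S=np.array([(85,80),(177,45),(47,160),(130,285),(125,150),(357,275)])
M=np.vstack([(T+.5)/4-.5+[242,145],(S+.5)/4-.5+[265,130]])
c=ray("top",(292,178),.016)
r=least_squares(lambda p:(pts(p)-M).ravel(),[c[0],c[1],-.1,.4,.4,.4],loss="soft_l1")
print("box",r.x.round(4),"\n",(pts(r.x)-M).round(1).tolist())
b=lambda p:np.array([proj(c,[p[0]-s*.07*np.sin(p[2]),p[1]+s*.07*np.cos(p[2]),.086])[0] for c,s in(("top",1),("top",-1),("side",1),("side",-1))])
Mb=(np.array([(75,378-300),(312,407-300),(160,40),(325,290)])+.5)/5-.5+np.array([(380,212)]*2+[(310,265)]*2)
q=least_squares(lambda p:(b(p)-Mb).ravel(),[.4,-.3,0]);print("board",q.x.round(4),(b(q.x)-Mb).round(1).tolist())
for n,uv in dict(bowl=(385,138),red=(344,246),jar=(189,239),tin=(168,172),fork1=(368,168),fork2=(364,217),mug=(448,170),pinL=(258,130),pinR=(342,130),big1=(425,260),big2=(425,322)).items(): print(n,ray("top",uv,.04).round(3)[:2])
E
python3 fit.py
```

```text
box [ 0.6318  0.0664 -0.1166  0.4943  0.4566  0.439 ] 
 [[-0.2, -2.8], [-0.8, 0.4], [0.1, -0.1], [-0.2, -1.1], [1.3, -0.9], [-0.4, 0.3], [0.5, -0.5], [0.5, -0.0], [-1.0, 0.2], [-0.0, -0.0], [-0.2, 0.0], [-0.2, 0.1], [-1.4, 1.6], [-0.0, -0.0]]
board [ 0.459  -0.3263 -0.1104] [[1.5, -0.4], [0.6, -0.2], [-0.9, -0.8], [-0.3, -0.2]]
bowl [ 0.762 -0.233]
red [ 0.409 -0.103]
jar [0.421 0.379]
tin [0.634 0.462]
fork1 [ 0.66  -0.178]
fork2 [ 0.501 -0.165]
mug [ 0.659 -0.433]
pinL [0.781 0.18 ]
pinR [ 0.786 -0.093]
big1 [ 0.371 -0.353]
big2 [ 0.187 -0.348]
```

```bash
cat > plan.py <<'E'
import sys
from h import *
from scipy.spatial.transform import Rotation as Ro
BX=np.array([.6318,.0664]); A=-.1166
def Rz(a): return Ro.from_euler("z",a).as_matrix()
def cur():
    o=robot.get_obs(); return o, np.array(o["tool_pos"]), Ro.from_euler("xyz",o["ee_rot"]).as_matrix()
def rep(p,R):
    o,p0,R0=cur(); d=(p-p0)*100; best=None
    for f in (np.eye(3),np.diag([-1,-1,1.])):
        v=(Ro.from_matrix(R@f)*Ro.from_matrix(R0).inv()).as_rotvec(degrees=True)
        if best is None or np.linalg.norm(v)<np.linalg.norm(best): best=v
    print("pos",p.round(3),"d_cm",d.round(2),"turn",best.round(1),"| t %.1f"%o["time"],"J",np.round(o["joint_positions"],2),"F",np.round(o["wrist_force"],1))
def wallpose(w,o,z,th,s):
    out=dict(n=[-1,0,0],l=[0,1,0],r=[0,-1,0])[w]; out=np.array(out,float); up=np.array([0,0,1.])
    h=dict(n=[-.052,s,.018],l=[s,.08,.018],r=[s,-.08,.018])[w]; th=np.radians(th)
    tz=-np.sin(th)*out-np.cos(th)*up; perp=-np.cos(th)*out+np.sin(th)*up
    corner=np.array(h)+o*out; corner[2]=z
    p=corner-.008*perp-.011*tz
    ty=np.array([0,1.,0]) if w=="n" else np.array([1.,0,0]); R=np.c_[np.cross(ty,tz),ty,tz]
    M=Rz(A); return M@p+[*BX,0], M@R
if __name__=="__main__":  # plan.py wall o z theta s  (mm, deg)
    w=sys.argv[1]
    for a in sys.argv[2:]:
        o,z,th,s=map(float,a.split(",")); rep(*wallpose(w,o/1e3,z/1e3,th,s/1e3))
E
python3 -m pendant '[[0,0,4,0,0,0,0.5],[0,0,4,0,0,0,0],[0,0,4,0,0,0,0],[0,0,0,0,0,0,0]]'
python3 plan.py n 110,120,0,0 110,94,45,0 36,20,45,0
```

```text
time: 0.5
tool_pos: [0.2032, 0.5131, 0.3159]
ee_rot: [3.13, 0.001, 2.765]
wrist_force: [0.8, -0.0, 0.7]
width: 0.0653
finger_force: 0.0
pos [0.463 0.086 0.131] d_cm [ 25.98 -42.69 -18.49] turn [-0.6  0.2 14.9] | t 0.5 J [ 1.09  0.09  1.12  0.    1.92 -0.1 ] F [ 0.8 -0.   0.7]
pos [0.458 0.087 0.096] d_cm [ 25.44 -42.63 -21.98] turn [-11.6 -43.5  13.9] | t 0.5 J [ 1.09  0.09  1.12  0.    1.92 -0.1 ] F [ 0.8 -0.   0.7]
pos [0.531 0.078 0.022] d_cm [ 32.79 -43.49 -29.38] turn [-11.6 -43.5  13.9] | t 0.5 J [ 1.09  0.09  1.12  0.    1.92 -0.1 ] F [ 0.8 -0.   0.7]
```

```bash
python3 -m pendant '[[2.1,-3.5,-0.5,-1,-3.6,1.15,0],[2.1,-3.5,-0.5,-1,-3.6,1.15,0],[2.1,-3.5,-0.5,-1,-3.6,1.15,0],[2.1,-3.5,-0.5,-1,-3.6,1.15,0],[2.1,-3.5,-0.5,-1,-3.6,1.15,0],[2.1,-3.5,-0.5,-1,-3.6,1.15,0],[2.1,-3.5,-0.5,-1,-3.6,1.15,0],[2.1,-3.5,-0.5,-1,-3.6,1.15,0]]'
python3 -m pendant '[[2.1,-3.5,-1,-1,-3.6,1.15,0],[2.1,-3.5,-1,-1,-3.6,1.15,0],[2.1,-3.5,-2,-1,-3.6,1.15,0],[2.1,-3.5,-2,-1,-3.6,1.15,0],[0,0,-2,0,0,0,0],[0,0,0,0,0,0,0]]'
python3 plan.py n 110,94,45,0 36,20,45,0
```

```text
time: 1.3
tool_pos: [0.3706, 0.23, 0.2676]
ee_rot: [3.13, 0.523, 2.929]
wrist_force: [0.1, 0.2, -0.0]
width: 0.0019
finger_force: 0.0
time: 1.9
tool_pos: [0.4519, 0.0886, 0.1825]
ee_rot: [-3.116, 0.772, 3.026]
wrist_force: [-0.1, 0.3, -0.2]
width: 0.0007
finger_force: 0.0
pos [0.458 0.087 0.096] d_cm [ 0.56 -0.18 -8.64] turn [ 0.9 -0.9  1. ] | t 1.9 J [ 0.33 -0.66  2.16 -0.4   0.98 -1.01] F [-0.1  0.3 -0.2]
pos [0.531 0.078 0.022] d_cm [  7.91  -1.04 -16.04] turn [ 0.9 -0.9  1. ] | t 1.9 J [ 0.33 -0.66  2.16 -0.4   0.98 -1.01] F [-0.1  0.3 -0.2]
```

```bash
python3 -m pendant '[[0.1,0,-2.1,0.3,-0.3,0.3,0],[0.2,-0.1,-2.1,0.3,-0.3,0.3,0],[0.2,-0.1,-2.1,0.3,-0.3,0.3,0],[0.1,0,-2.2,0,0,0,0],[0,0,0,0,0,0,0]]'
python3 plan.py n  36,20,45,0
```

```text
time: 2.4
tool_pos: [0.4585, 0.09, 0.1004]
ee_rot: [3.141, 0.788, 3.03]
wrist_force: [-0.7, 0.0, 0.6]
width: 0.0
finger_force: 0.0
pos [0.531 0.078 0.022] d_cm [ 7.26 -1.18 -7.83] turn [ 0.   0.1 -0.3] | t 2.4 J [ 0.29 -0.61  2.31 -0.42  0.75 -0.96] F [-0.7  0.   0.6]
```

```bash
python3 -m pendant '[[1.4,-0.2,-1.5,0,0,0,0],[1.4,-0.2,-1.5,0,0,0,0],[1.4,-0.2,-1.5,0,0,0,0],[1.4,-0.3,-1.5,0,0,0,0],[1,-0.15,-1.1,0,0,0,0],[0.5,-0.1,-0.5,0,0,0,0],[0,0,0,0,0,0,0]]'
python3 - <<'E'
from h import *
t=imaging.snapshot("top")[:,:,::-1];s=imaging.snapshot("side")[:,:,::-1]
cv2.imwrite("pics/c2.png",np.hstack([crop(t,232,140,120,90),crop(s,245,120,120,90)]))
E
python3 plan.py n  36,20,45,0 30,45,45,0 3,65,45,0
```

```text
time: 3.1
tool_pos: [0.5272, 0.0784, 0.0239]
ee_rot: [3.141, 0.783, 3.027]
wrist_force: [-23.4, 3.3, 8.7]
width: 0.0003
finger_force: 12.2
pos [0.531 0.078 0.022] d_cm [ 0.39 -0.   -0.22] turn [-0.  -0.1 -0.1] | t 3.2 J [ 0.18 -0.29  2.29 -0.52  0.43 -0.88] F [-22.7   3.3   8.5]
pos [0.537 0.078 0.047] d_cm [ 0.98 -0.07  2.28] turn [-0.  -0.1 -0.1] | t 3.2 J [ 0.18 -0.29  2.29 -0.52  0.43 -0.88] F [-22.7   3.3   8.5]
pos [0.564 0.074 0.067] d_cm [ 3.66 -0.38  4.28] turn [-0.  -0.1 -0.1] | t 3.2 J [ 0.18 -0.29  2.29 -0.52  0.43 -0.88] F [-22.7   3.3   8.5]
```

View pics/c2.png

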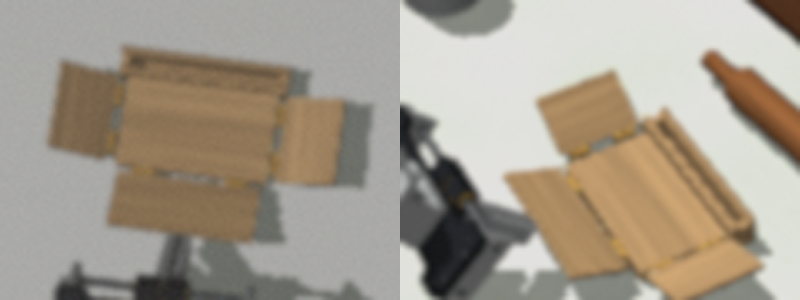

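```bash
python3 -m pendant '[[-0.2,0,0.2,0,0,0,0],[0,0,0.5,0,0,0,0],[0,0,0,0,0,0,0]]'; python3 -m pendant '[[0,0,0.5,0,0,0,0],[0,0,0.5,0,0,0,0],[0,0,0,0,0,0,0]]'
```

```text
time: 3.5
tool_pos: [0.5315, 0.079, 0.0385]
ee_rot: [3.136, 0.799, 3.026]
wrist_force: [0.1, -0.1, -0.1]
width: 0.0008
finger_force: 0.0
time: 3.8
tool_pos: [0.5305, 0.0781, 0.0471]
ee_rot: [3.136, 0.797, 3.025]
wrist_force: [0.4, 0.0, 0.5]
width: 0.0003
finger_force: 0.0
```

```bash
cat > look.py <<'E'
import sys
from h import *
n,a,b=sys.argv[1:4]
f=lambda s:list(map(int,s.split(",")))
t=imaging.snapshot("top")[:,:,::-1];s=imaging.snapshot("side")[:,:,::-1]
cv2.imwrite("pics/%s_t.png"%n,t);cv2.imwrite("pics/%s_s.png"%n,s)
cv2.imwrite("pics/%s.png"%n,np.hstack([crop(t,*f(a),100,125,400,500),crop(s,*f(b),100,125,400,500)]))
E
python3 look.py c3 242,130 250,120; python3 plan.py n 3,65,45,0
```

```text
pos [0.564 0.074 0.067] d_cm [ 3.41 -0.35  2.15] turn [-0.1  0.6 -0.2] | t 3.9 J [ 0.18 -0.33  2.27 -0.47  0.47 -0.94] F [ 0.3  0.4 -0.5]
```

View pics/c3.png

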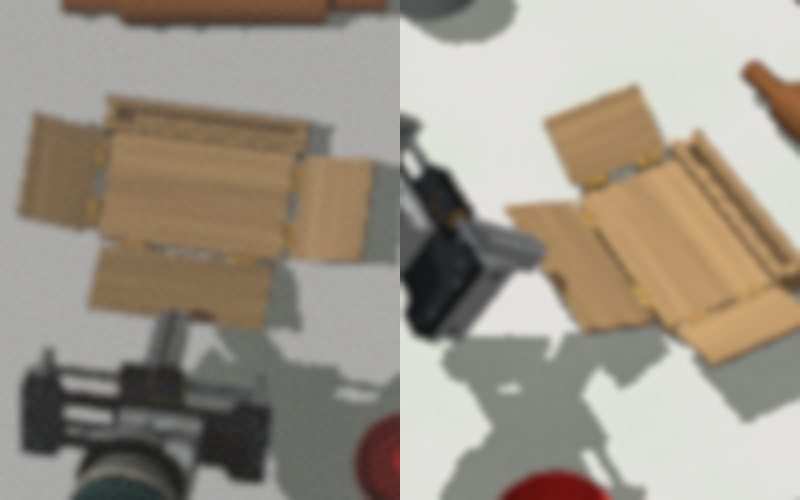

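Run:
```python
from plan import *
from scipy.optimize import least_squares
def tri(a,b):
    r=least_squares(lambda X:np.r_[proj("top",X)[0]-a,proj("side",X)[0]-b],[.55,.07,.04]); return r.x,r.fun
c=lambda u,v,ox,oy:np.array([(u+.5)/4-.5+ox,(v+.5)/4-.5+oy])
print("tip",tri(c(172,315,242,130),c(145,247,250,120)))
print("edgeL",tri(c(90,304,242,130),c(108,205,250,120)))
print("edgeR",tri(c(263,328,242,130),c(188,330,250,120)))
o,p,R=cur(); t=p+.011*R[:,2]; print("tip model",t, proj("top",t),proj("side",t),(172.5/4+241.5,315.5/4+129.5))
for q in (.2,.3,.4,.494):
    w=Rz(A)@np.c_[[-.052-.064*np.cos(q),.07,.018+.064*np.sin(q)],[-.052-.064*np.cos(q),-.07,.018+.064*np.sin(q)]]+np.array([[*BX,0]]).T
    print(q,w.T.round(4).tolist(),proj("top",w.T).round(1).tolist(),proj("side",w.T).round(1).tolist())
```

```text
tip (array([0.52326114, 0.08199289, 0.06007593]), array([ 0.31401379, -0.86512909, -0.82206838,  0.26405422]))
edgeL (array([0.53218341, 0.14882907, 0.04230513]), array([ 0.13084176, -0.36854587, -0.35973686,  0.11540873]))
edgeR (array([0.5157973 , 0.0124475 , 0.04011673]), array([ 0.09898257, -0.26753699, -0.24613892,  0.07914642]))
tip model [0.53749134 0.07700025 0.03795567] [[287.22595481 204.2861282 ]] [[290.58247873 185.55110759]] (284.625, 208.375)
0.2 [[0.526, 0.1493, 0.0307], [0.5097, 0.0102, 0.0307]] [[264.5, 207.8], [308.2, 213.7]] [[274.8, 174.4], [295.2, 205.7]]
0.3 [[0.5276, 0.1491, 0.0369], [0.5113, 0.01, 0.0369]] [[264.3, 207.0], [308.2, 213.0]] [[275.1, 172.8], [295.6, 204.2]]
0.4 [[0.5297, 0.1488, 0.0429], [0.5135, 0.0098, 0.0429]] [[264.2, 206.0], [308.3, 212.0]] [[275.6, 171.2], [296.2, 202.6]]
0.494 [[0.5323, 0.1485, 0.0483], [0.516, 0.0095, 0.0483]] [[264.1, 204.9], [308.4, 210.9]] [[276.2, 169.7], [296.9, 201.0]]
```

```bash
python3 -m pendant '[[0,0,0.5,0,0,0,0],[0,0,0.5,0,0,0,0],[0,0,0,0,0,0,0]]';python3 -m pendant '[[0.2,0,0.5,0,0,0,0],[0.2,0,0.5,0,0,0,0],[0,0,0,0,0,0,0]]'; python3 look.py c4 242,130 250,120
```

```text
time: 4.2
tool_pos: [0.5301, 0.0781, 0.0565]
ee_rot: [3.137, 0.796, 3.025]
wrist_force: [-0.5, -0.3, -0.5]
width: 0.0003
finger_force: 0.0
time: 4.5
tool_pos: [0.5344, 0.0781, 0.0667]
ee_rot: [3.137, 0.796, 3.025]
wrist_force: [-0.5, -0.5, 0.6]
width: 0.0007
finger_force: 0.0
```

View pics/c4.png

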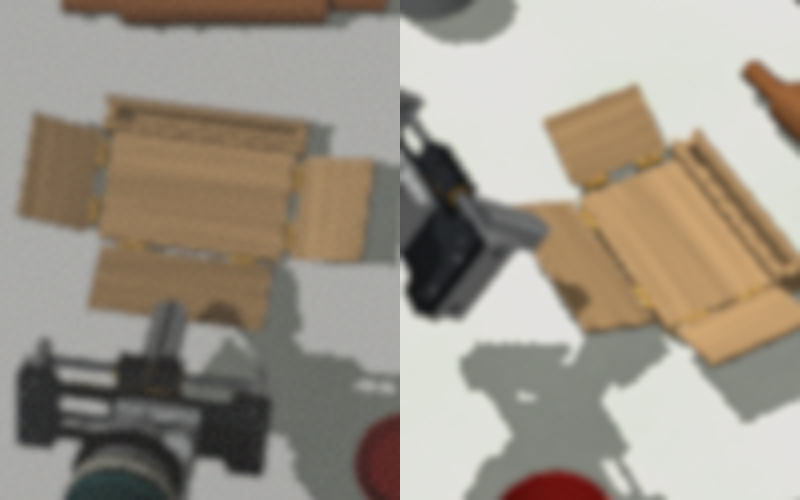

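Run:
```python
from plan import *
from scipy.optimize import least_squares
print(robot.tip_extent)
def tri(a,b):
    r=least_squares(lambda X:np.r_[proj("top",X)[0]-a,proj("side",X)[0]-b],[.55,.07,.04]); return r.x,r.fun
c=lambda u,v,ox,oy:np.array([(u+.5)/4-.5+ox,(v+.5)/4-.5+oy])
print("tip",tri(c(168,302,242,130),c(147,238,250,120)))
o,p,R=cur()
im=cv2.imread("pics/c4.png")
for k in (-.08,-.008,0,.011):
    X=p+k*R[:,2]; a=proj("top",X)[0];b=proj("side",X)[0]; print(k,X.round(3),a.round(1),b.round(1))
    for q in((a-[242,130]),(b-[250,120]+[100,0])): cv2.circle(im,tuple(int(v) for v in (q+.5)*4),3,(0,0,255),-1)
cv2.imwrite("pics/c5.png",im[150:,:])
```

```text
0.011
tip (array([0.53041384, 0.08603912, 0.06264662]), array([ 0.02096221, -0.05726733, -0.05465681,  0.01756443]))
-0.08 [0.477 0.084 0.121] [282.  219.5] [268.7 173.6]
-0.008 [0.528 0.079 0.071] [285.8 205.4] [286.8 179.1]
0 [0.534 0.078 0.065] [286.2 203.9] [288.7 179.7]
0.011 [0.541 0.077 0.058] [286.8 201.9] [291.3 180.5]
```

View pics/c5.png

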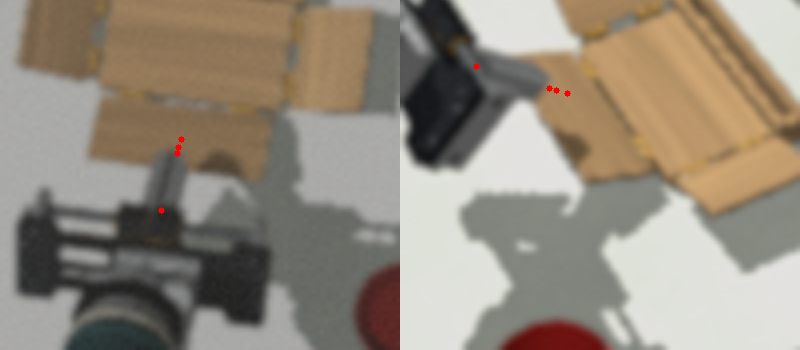

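```bash
cat > shot.py <<'E'
import sys
from plan import *
n=sys.argv[1]
o,p,R=cur(); np.savez("pics/%s.npz"%n,p=p,R=R)
w0=imaging.camera_params("wrist"); w=imaging.snapshot("wrist")
np.savez("pics/%s_w.npz"%n,K=w0["camera_matrix"],R=w0["R"],t=w0["t"])
cv2.imwrite("pics/%s_w.png"%n,w[:,:,::-1])
for c in("top","side"): cv2.imwrite("pics/%s_%s.png"%(n,c),imaging.snapshot(c)[:,:,::-1])
print(w0,p)
E
python3 -m pendant '[[-1.5,0.2,1.5,0,0,0,0],[-1.5,0.2,1.5,0,0,0,0],[-1.5,0.2,1.5,0,0,0,0],[-1.5,0.2,1.5,0,0,0,0],[-1.5,0.2,1.5,0,0,0,0],[0,0,0,0,0,0,0],[0,0,0,0,0,0,0]]'
python3 shot.py A
python3 -m pendant '[[0,0,1.5,1,8,-1,0],[0,0,1.5,1,8,-1,0.6],[0,0,1.5,1,8,-1,0.6],[0,0,1.5,1,8,-1,0.6],[0,0,1.5,1,8,-1,0.6],[0,0,0,0,5,0,0.6],[0,0,0,0,0,0,0.6],[0,0,0,0,0,0,0.6]]'
python3 shot.py B
python3 - <<'E'
from h import *
def mk(n,c,w,h,W,H,mark):
    im=cv2.imread(f"pics/{n}_{c}.png"); d=np.load(f"pics/{n}.npz"); t=proj(c,d["p"]+.011*d["R"][:,2])[0]
    x,y=(t-[w/2,h/2]).astype(int); x=max(x,0);y=max(y,0); k=crop(im,x,y,w,h,W,H); print(n,c,x,y,W/w,t)
    for e in (-.078-.008,-.008,.011):
        q=proj(c,d["p"]+e*d["R"][:,2])[0]-[x,y]; cv2.circle(k,tuple(int(v) for v in (q+.5)*W/w),2,(0,0,255),-1)
    return k
l=[mk("A","top",80,60,400,300,1),mk("A","side",80,60,400,300,1),mk("B","top",80,60,400,300,1),cv2.resize(cv2.imread("pics/B_w.png"),(400,250))]
l[3]=np.vstack([l[3],np.zeros((50,400,3),np.uint8)])
cv2.imwrite("pics/m1.png",np.vstack([np.hstack(l[:2]),np.hstack(l[2:])]))
E
```

```text
time: 5.3
tool_pos: [0.4585, 0.0881, 0.1401]
ee_rot: [3.137, 0.795, 3.026]
wrist_force: [-0.1, -0.5, 0.1]
width: 0.0002
finger_force: 0.0
{'camera_matrix': array([[309.70691629,   0.        , 320.63828483],
       [  0.        , 309.70691629, 195.54430711],
       [  0.        ,   0.        ,   1.        ]]), 'R': array([[ 0.1120761 ,  0.99369719,  0.00220264],
       [ 0.50196776, -0.05852814,  0.86290372],
       [ 0.85759391, -0.09560523, -0.50536356]]), 't': array([-0.13861811, -0.32524132, -0.10736551])} [0.45845778 0.08812359 0.14010975]
time: 6.25
tool_pos: [0.4584, 0.0876, 0.2131]
ee_rot: [-3.103, 0.003, 2.946]
wrist_force: [-0.6, -0.4, -0.2]
width: 0.0527
finger_force: 0.0
{'camera_matrix': array([[309.70691629,   0.        , 320.63828483],
       [  0.        , 309.70691629, 195.54430711],
       [  0.        ,   0.        ,   1.        ]]), 'R': array([[ 0.1942855 ,  0.9801651 , -0.03910915],
       [ 0.95251264, -0.17897486,  0.24634869],
       [ 0.23446283, -0.08511394, -0.96839186]]), 't': array([-0.16581531, -0.45312984,  0.31297386])} [0.45844912 0.08756278 0.21305187]
A top 240 192 5.0 [280.48856108 222.60036758]
A side 224 141 5.0 [264.30107905 171.85896479]
B top 238 192 5.0 [278.14555177 222.05433916]
```

View pics/m1.png

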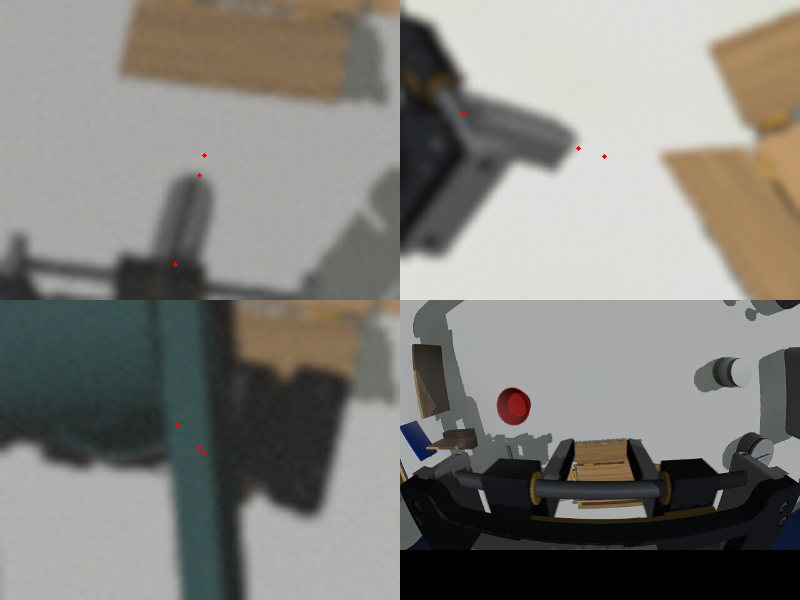

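Run:
```python
from h import *
E=np.arange(-.06,.0301,.005)
print((E*1e3).astype(int))
for n,c,ys in(("A","top",(-.005,0,.005)),("A","side",(-.005,0,.005)),("B","side",(-.034,-.026,.026,.034))):
    im=cv2.imread(f"pics/{n}_{c}.png",0); d=np.load(f"pics/{n}.npz")
    for y in ys:
        q=proj(c,np.array([d["p"]+e*d["R"][:,2]+y*d["R"][:,1] for e in E])).astype(np.float32)
        print(n,c,y,cv2.remap(im,q[None],None,1)[0].astype(int))
im=cv2.imread("pics/B_side.png"); d=np.load("pics/B.npz"); t=proj("side",d["p"])[0]; x,y=(t-[30,25]).astype(int)
k=crop(im,x,y,60,50,600,500)
for yy in(-.032,.032):
  for e in(-.078,-.008,.011):
    q=proj("side",d["p"]+e*d["R"][:,2]+yy*d["R"][:,1])[0]-[x,y]; cv2.circle(k,tuple(int(v) for v in (q+.5)*10),3,(0,0,255),-1)
cv2.imwrite("pics/m2.png",k)
```

```text
[-60 -55 -50 -45 -40 -35 -30 -25 -20 -15 -10  -5   0   4   9  14  19  24
  29]
A top -0.005 [ 92  92  92  94  93  93  93  95 100 116 141 159 165 166 167 167 165 166
 168]
A top 0 [ 79  80  78  80  80  80  78  79  82  87 114 148 165 167 167 166 167 167
 166]
A top 0.005 [ 78  77  77  78  78  80  79  78  78  87 113 146 163 167 166 166 166 166
 166]
A side -0.005 [ 87  88  87  88  88  87  88  88 112 175 215 221 221 221 221 221 221 221
 221]
A side 0 [ 96  99  98  97  98  97  98  97  99 121 180 219 221 221 221 221 221 221
 221]
A side 0.005 [102 104 106 105 104 105 105 104 104 108 133 190 220 221 221 221 221 221
 221]
B side -0.034 [ 85  85  85  85  85  85  84  91 149 206 216 216 216 216 216 217 218 218
 217]
B side -0.026 [ 85  85  85  85  84  85  85  85  85 117 186 215 216 216 216 216 216 217
 218]
B side 0.026 [ 38  73  85  78  77  84  80  63  93 157 175 173 173 178 176 172 175 177
 178]
B side 0.034 [ 17  31  67  84  76  69  81  82  62  72 153 194 196 193 194 196 195 192
 194]
```

```bash
sed -i 's/p=corner-.008\*perp-.011\*tz/p=corner-.008*perp+.010*tz/' plan.py; python3 plan.py n 100,64,50,0 46,19,50,0 30,50,50,0 3,70,50,0
```

```text
pos [0.483 0.084 0.051] d_cm [  2.6   -0.42 -16.31] turn [ -5.7 -49.4   5.1] | t 6.4 J [ 0.1  -0.1   1.51 -0.04  1.74 -1.28] F [0.8 0.4 0.5]
pos [0.537 0.078 0.006] d_cm [  7.96  -1.05 -20.81] turn [ -5.7 -49.4   5.1] | t 6.4 J [ 0.1  -0.1   1.51 -0.04  1.74 -1.28] F [0.8 0.4 0.5]
pos [0.553 0.076 0.037] d_cm [  9.55  -1.24 -17.71] turn [ -5.7 -49.4   5.1] | t 6.4 J [ 0.1  -0.1   1.51 -0.04  1.74 -1.28] F [0.8 0.4 0.5]
pos [0.58  0.073 0.057] d_cm [ 12.24  -1.55 -15.71] turn [ -5.7 -49.4   5.1] | t 6.4 J [ 0.1  -0.1   1.51 -0.04  1.74 -1.28] F [0.8 0.4 0.5]
```

```bash
python3 -m pendant '[[0,0,-1,-0.7,-6.2,0.6,0],[0,0,-1.5,-0.7,-6.2,0.6,0],[0,0,-2,-0.7,-6.2,0.6,0],[0,0,-2,-0.7,-6.2,0.6,0],[0.5,0,-2,-0.7,-6.2,0.6,0],[0.5,-0.1,-2,-0.7,-6.2,0.6,0],[0.5,-0.1,-2,-0.7,-6.2,0.6,0],[0.6,-0.1,-2,-0.7,-6.2,0.6,0]]'
python3 -m pendant '[[0.2,0,-1,0,0,0,0],[0,0,0,0,0,0,0]]'
python3 plan.py n 100,64,50,0 46,19,50,0
```

```text
time: 7.2
tool_pos: [0.4786, 0.0859, 0.0708]
ee_rot: [3.129, 0.883, 3.014]
wrist_force: [0.8, -2.3, -0.7]
width: 0.0006
finger_force: 0.0
time: 7.4
tool_pos: [0.4778, 0.0845, 0.0557]
ee_rot: [3.137, 0.871, 3.019]
wrist_force: [-0.6, 0.3, 0.1]
width: 0.0003
finger_force: 0.0
pos [0.483 0.084 0.051] d_cm [ 0.55 -0.07 -0.43] turn [-0.2 -0.1  0.2] | t 7.4 J [ 0.28 -0.51  2.4  -0.65  0.51 -0.71] F [-0.6  0.3  0.1]
pos [0.537 0.078 0.006] d_cm [ 5.92 -0.7  -4.93] turn [-0.2 -0.1  0.2] | t 7.4 J [ 0.28 -0.51  2.4  -0.65  0.51 -0.71] F [-0.6  0.3  0.1]
```

```bash
python3 -m pendant '[[0.5,-0.1,-0.5,0,0,0,0],[1.4,-0.15,-1.15,0,0,0,0],[1.4,-0.15,-1.15,0,0,0,0],[1.3,-0.15,-1.1,0,0,0,0],[1.2,-0.15,-1,0,0,0,0],[0,0,0,0,0,0,0]]'; python3 -m pendant '[[0,0,0,0,0,0,0]]'
python3 plan.py n 46,19,50,0 30,50,50,0
```

```text
time: 8.0
tool_pos: [0.5341, 0.0775, 0.0037]
ee_rot: [3.138, 0.864, 3.018]
wrist_force: [-3.0, -0.1, -0.2]
width: 0.0005
finger_force: 1.5
time: 8.1
tool_pos: [0.5391, 0.078, 0.0102]
ee_rot: [3.134, 0.874, 3.015]
wrist_force: [-1.8, -0.8, 0.1]
width: 0.0002
finger_force: 1.0
pos [0.537 0.078 0.006] d_cm [-0.21 -0.05 -0.38] turn [-0.3  0.1  0.2] | t 8.1 J [ 0.2  -0.22  2.34 -0.95  0.3  -0.43] F [-1.8 -0.8  0.1]
pos [0.553 0.076 0.037] d_cm [ 1.37 -0.23  2.72] turn [-0.3  0.1  0.2] | t 8.1 J [ 0.2  -0.22  2.34 -0.95  0.3  -0.43] F [-1.8 -0.8  0.1]
```

```bash
python3 -m pendant '[[0.2,0,0.6,0,0,0,0],[0.2,0,0.6,0,0,0,0],[0,0,0,0,0,0,0]]'; python3 -m pendant '[[0.4,0,0.6,0,1,0,0],[0.4,0,0.6,0,1,0,0],[0,0,0,0,0,0,0]]'
python3 plan.py n 30,50,45,0 3,70,45,0
```

```text
time: 8.4
tool_pos: [0.5465, 0.0782, 0.0273]
ee_rot: [3.13, 0.882, 3.011]
wrist_force: [-0.2, -0.0, 0.2]
width: 0.0006
finger_force: 0.0
time: 8.7
tool_pos: [0.5542, 0.078, 0.0387]
ee_rot: [3.137, 0.846, 3.016]
wrist_force: [0.7, 0.2, 0.1]
width: 0.0004
finger_force: 0.0
pos [0.552 0.076 0.037] d_cm [-0.24 -0.23 -0.15] turn [0.2 3.5 0.3] | t 8.7 J [ 0.19 -0.25  2.27 -0.66  0.38 -0.74] F [0.7 0.2 0.1]
pos [0.579 0.073 0.057] d_cm [ 2.44 -0.54  1.85] turn [0.2 3.5 0.3] | t 8.7 J [ 0.19 -0.25  2.27 -0.66  0.38 -0.74] F [0.7 0.2 0.1]
```

```bash
cat > prof.py <<'E'
from h import *
a=cv2.imread("pics/top0.png"); b=imaging.snapshot("top")[:,:,::-1]
cv2.imwrite("pics/last_t.png",b)
sat=lambda i:i.max(2).astype(int)-i.min(2)
for nm,i in(("0",a),("now",b)):
    for c in(268,272,300,304): print("near",nm,c,sat(i)[188:216:2,c])
    print("left",nm,[sat(i)[r,244:272:2].tolist() for r in(166,178)]); print("right",nm,[sat(i)[r,310:340:2].tolist() for r in(178,188)])
E
python3 prof.py
```

```text
near 0 268 [49 19 40 44 43 46 46 47 46 27  4  2  3  1]
near 0 272 [54 55 48 44 44 46 44 45 46 33  6  3  2  3]
near 0 300 [57 54 55 62 45 45 45 46 46 48 46 27  4  4]
near 0 304 [58 55 54 60 51 44 46 45 48 47 44 38  9  3]
left 0 [[3, 5, 14, 39, 43, 45, 43, 44, 44, 44, 42, 50, 52, 48], [2, 16, 40, 45, 46, 46, 42, 44, 43, 41, 37, 20, 41, 53]]
right 0 [[52, 53, 36, 39, 56, 62, 63, 61, 61, 61, 61, 58, 31, 6, 6], [59, 52, 65, 57, 60, 63, 61, 63, 59, 59, 57, 45, 7, 7, 7]]
near now 268 [54 30 28 30 29 43 16  1  3  3  3  2  2  3]
near now 272 [56 46 31 28 29 38 19  3  2  3  2  3  2  2]
near now 300 [59 59 57 45 31 30 32 44 24  5  6  7  6  7]
near now 304 [61 59 57 55 32 30 29 41 37  7  7  6  7  7]
left now [[3, 5, 13, 42, 45, 48, 44, 46, 44, 46, 43, 51, 55, 50], [2, 16, 43, 44, 50, 46, 46, 47, 45, 44, 39, 21, 43, 56]]
right now [[56, 55, 36, 41, 58, 64, 64, 63, 65, 61, 63, 61, 31, 7, 6], [59, 55, 70, 61, 62, 67, 65, 64, 63, 62, 62, 47, 7, 6, 5]]
```

```bash
python3 -m pendant '[[0.7,-0.1,0.6,0,1,0,0],[0.7,-0.1,0.5,0,1,0,0],[0.6,-0.1,0.4,0,1,0,0],[0,0,0,0,0,0,0]]'; python3 -m pendant '[[0.5,-0.1,0.2,0,0,0,0],[0,0,0,0,0,0,0]]'
python3 plan.py n 3,70,45,0 0,70,45,0
```

```text
time: 9.15
tool_pos: [0.5729, 0.0748, 0.0518]
ee_rot: [-3.135, 0.792, 3.024]
wrist_force: [-0.8, -0.3, -0.8]
width: 0.0003
finger_force: 0.0
time: 9.35
tool_pos: [0.5766, 0.0738, 0.0522]
ee_rot: [-3.134, 0.79, 3.026]
wrist_force: [-0.6, -0.2, -0.6]
width: 0.0009
finger_force: 0.1
pos [0.579 0.073 0.057] d_cm [ 0.2  -0.12  0.51] turn [0.3 0.2 0.2] | t 9.3 J [ 0.15 -0.21  2.17 -0.46  0.46 -0.96] F [-0.6 -0.2 -0.6]
pos [0.582 0.072 0.057] d_cm [ 0.5  -0.16  0.51] turn [0.3 0.2 0.2] | t 9.3 J [ 0.15 -0.21  2.17 -0.46  0.46 -0.96] F [-0.6 -0.2 -0.6]
```

```bash
for i in 1; do python3 -m pendant '[[0.4,0,0.1,0,0,0,0],[0,0,0,0,0,0,0]]'; python3 -m pendant '[[0.3,0,0,0,0,0,0],[0,0,0,0,0,0,0]]';  python3 -m pendant '[[0.3,0,0,0,0,0,0],[0,0,0,0,0,0,0]]'; done | grep -E "pos|wrist"
```

```text
tool_pos: [0.5804, 0.0738, 0.0529]
wrist_force: [-0.2, -0.2, -1.0]
tool_pos: [0.5827, 0.0737, 0.0525]
wrist_force: [-7.9, -0.6, 2.8]
tool_pos: [0.5839, 0.0735, 0.0521]
wrist_force: [-29.1, 1.1, 17.7]
```

```bash
python3 -m pendant '[[-1,0.1,0,0,0,0,0],[-2,0.2,1,0,0,0,0],[-3,0.4,3,0,0,0,0],[-2,0.3,4,0,0,0,0],[0,0.5,4,0,6,0,0],[0,2,4,0,8,0,0],[0,3,2,0,8,0,0],[0,0,0,0,0,0,0]]'
python3 plan.py l 105,120,0,-5 105,64,50,-5  46,19,50,-5; python3 prof.py | grep "near now"
```

```text
time: 10.75
tool_pos: [0.5132, 0.1407, 0.2371]
ee_rot: [-3.093, 0.426, 3.052]
wrist_force: [0.2, 0.3, 0.2]
width: 0.0001
finger_force: 0.0
pos [0.649 0.259 0.11 ] d_cm [ 13.61  11.8  -12.71] turn [-14.6  22.9  87.6] | t 10.8 J [ 0.3  -0.25  1.65 -0.21  1.36 -1.17] F [0.2 0.3 0.2]
pos [0.648 0.248 0.051] d_cm [ 13.48  10.75 -18.57] turn [-20.5 -19.8 -88.2] | t 10.8 J [ 0.3  -0.25  1.65 -0.21  1.36 -1.17] F [0.2 0.3 0.2]
pos [0.641 0.19  0.006] d_cm [ 12.8    4.89 -23.07] turn [-20.5 -19.8 -88.2] | t 10.8 J [ 0.3  -0.25  1.65 -0.21  1.36 -1.17] F [0.2 0.3 0.2]
near now 268 [33 16  2  3  4  3  4  2  1  2  3  2  1  2]
near now 272 [41 32 15  3  2  3  3  5  3  1  2  2  0  1]
near now 300 [60 53 37 33 13  2  2  4  2  3  3  4  4  3]
near now 304 [61 54 44 33 14  3  2  3  2  4  3  2  2  4]
```

```bash
python3 -m pendant '[[1.1,0.9,0,-1.71,-1.65,-7.35,0],[1.1,0.9,0,-1.71,-1.65,-7.35,0],[1.1,0.9,0,-1.71,-1.65,-7.35,0],[1.1,0.9,0,-1.71,-1.65,-7.35,0],[1.1,0.9,0,-1.71,-1.65,-7.35,0],[1.1,0.9,0,-1.71,-1.65,-7.35,0],[1.1,0.9,0,-1.71,-1.65,-7.35,0],[1.1,0.9,0,-1.71,-1.65,-7.35,0]]'
python3 -m pendant '[[1.1,0.9,-1,-1.71,-1.65,-7.35,0],[1.1,0.9,-1,-1.71,-1.65,-7.35,0],[1.1,0.9,-1,-1.71,-1.65,-7.35,0],[1.1,0.9,-1,-1.71,-1.65,-7.35,0],[0,0,0,0,0,0,0]]'
python3 plan.py l 105,64,50,-5  46,19,50,-5
```

```text
time: 11.6
tool_pos: [0.5938, 0.2087, 0.2288]
ee_rot: [-3.004, 0.73, 2.059]
wrist_force: [-0.3, -0.2, 0.7]
width: 0.0004
finger_force: 0.0
time: 12.1
tool_pos: [0.6402, 0.2438, 0.1768]
ee_rot: [-3.113, 0.876, 1.471]
wrist_force: [0.6, 0.0, -3.4]
width: 0.0007
finger_force: 0.0
pos [0.648 0.248 0.051] d_cm [  0.79   0.44 -12.53] turn [ 0.1 -1.1  0.3] | t 12.1 J [ 0.59  0.88  0.55 -0.8   2.21  0.37] F [ 0.6  0.  -3.4]
pos [0.641 0.19  0.006] d_cm [  0.1   -5.42 -17.03] turn [ 0.1 -1.1  0.3] | t 12.1 J [ 0.59  0.88  0.55 -0.8   2.21  0.37] F [ 0.6  0.  -3.4]
```

```bash
python3 -m pendant '[[0.2,0.1,-2.5,0,-0.5,0,0],[0.2,0.1,-2.5,0,-0.5,0,0],[0.2,0.1,-2.5,0,0,0,0],[0.2,0.1,-2.5,0,0,0,0],[0,0,-2.5,0,0,0,0],[0,0,0,0,0,0,0]]'
python3 plan.py l 105,64,50,-5  46,19,50,-5
```

```text
time: 12.7
tool_pos: [0.6444, 0.2479, 0.0605]
ee_rot: [3.133, 0.867, 1.445]
wrist_force: [-0.4, 0.9, -0.9]
width: 0.0003
finger_force: 0.0
pos [0.648 0.248 0.051] d_cm [ 0.36  0.04 -0.91] turn [-0.3  0.3  0.2] | t 12.7 J [ 0.59  0.93  0.68 -0.71  2.06  0.55] F [-0.4  0.9 -0.9]
pos [0.641 0.19  0.006] d_cm [-0.32 -5.82 -5.41] turn [-0.3  0.3  0.2] | t 12.7 J [ 0.59  0.93  0.68 -0.71  2.06  0.55] F [-0.4  0.9 -0.9]
```

```bash
python3 -m pendant '[[0.2,0,-0.9,0,0,0,0],[-0.1,-1.4,-1.1,0,0,0,0],[-0.1,-1.4,-1.1,0,0,0,0],[-0.1,-1.4,-1.1,0,0,0,0],[-0.1,-1.4,-1,0,0,0,0],[0,0,0,0,0,0,0]]'; python3 -m pendant '[[0,0,0,0,0,0,0]]'
python3 plan.py l 46,19,50,-5 30,50,50,-5 3,65,50,-5
```

```text
time: 13.3
tool_pos: [0.6447, 0.1915, 0.0131]
ee_rot: [3.123, 0.863, 1.434]
wrist_force: [0.3, 0.4, 0.7]
width: 0.0002
finger_force: 0.0
time: 13.4
tool_pos: [0.6453, 0.1935, 0.0144]
ee_rot: [3.119, 0.861, 1.433]
wrist_force: [0.5, 0.1, -1.0]
width: 0.0006
finger_force: 0.0
pos [0.641 0.19  0.006] d_cm [-0.41 -0.38 -0.79] turn [-0.5  0.9  0.3] | t 13.4 J [ 0.54  0.88  0.86 -0.7   1.92  0.6 ] F [ 0.5  0.1 -1. ]
pos [0.639 0.174 0.037] d_cm [-0.6  -1.97  2.31] turn [-0.5  0.9  0.3] | t 13.4 J [ 0.54  0.88  0.86 -0.7   1.92  0.6 ] F [ 0.5  0.1 -1. ]
pos [0.636 0.147 0.052] d_cm [-0.91 -4.66  3.81] turn [-0.5  0.9  0.3] | t 13.4 J [ 0.54  0.88  0.86 -0.7   1.92  0.6 ] F [ 0.5  0.1 -1. ]
```

```bash
python3 -m pendant '[[-0.2,0.3,-0.7,0,0.5,0,0],[-0.1,-0.7,0,0,0,0,0],[0,0,0,0,0,0,0]]';
python3 plan.py l 46,19,50,-5;  python3 -m pendant '[[0,-0.2,0.6,0,0,0,0],[0,-0.2,0.7,0,0,0,0],[0,-0.2,0.7,0,0,0,0],[0,0,0,0,0,0,0]]'; python3 prof.py | grep left; python3 plan.py l 30,50,50,-5 3,65,50,-5
```

```text
time: 13.7
tool_pos: [0.6416, 0.1891, 0.006]
ee_rot: [3.135, 0.864, 1.445]
wrist_force: [-0.2, -0.5, 0.4]
width: 0.0002
finger_force: 0.0
pos [0.641 0.19  0.006] d_cm [-0.04  0.05  0.04] turn [-0.5  0.3  0.2] | t 13.7 J [ 0.54  0.88  0.88 -0.69  1.91  0.6 ] F [-0.2 -0.5  0.4]
time: 14.1
tool_pos: [0.6424, 0.1833, 0.0282]
ee_rot: [3.131, 0.862, 1.441]
wrist_force: [0.9, 0.4, 0.4]
width: 0.0002
finger_force: 0.0
left 0 [[3, 5, 14, 39, 43, 45, 43, 44, 44, 44, 42, 50, 52, 48], [2, 16, 40, 45, 46, 46, 42, 44, 43, 41, 37, 20, 41, 53]]
left now [[2, 2, 5, 22, 34, 36, 38, 37, 43, 45, 46, 52, 62, 57], [6, 9, 43, 44, 49, 46, 41, 38, 35, 33, 30, 14, 26, 35]]
pos [0.639 0.174 0.037] d_cm [-0.29 -0.96  0.99] turn [-0.5  0.4  0.3] | t 14.2 J [ 0.53  0.85  0.88 -0.7   1.92  0.58] F [ 0.9 -0.1 -0.1]
pos [0.636 0.147 0.052] d_cm [-0.61 -3.64  2.49] turn [-0.5  0.4  0.3] | t 14.2 J [ 0.53  0.85  0.88 -0.7   1.92  0.58] F [ 0.9 -0.1 -0.1]
```

```bash
python3 -m pendant '[[-0.1,-0.3,0.4,0,0,0,0],[-0.1,-0.3,0.4,0,0,0,0],[-0.1,-0.4,0.3,0,0,0,0],[0,0,0,0,0,0,0]]'; python3 prof.py | grep "left now"; python3 plan.py l 3,65,50,-5; cp pics/last_t.png pics/L1.png
python3 - <<'E'
import cv2
i=cv2.imread("pics/last_t.png").astype(int); s=i.max(2)-i.min(2)
for r in range(156,194,3): print(r,s[r,236:280:2])
E
```

```text
time: 14.55
tool_pos: [0.6387, 0.1727, 0.038]
ee_rot: [3.134, 0.863, 1.444]
wrist_force: [0.8, 0.3, 0.0]
width: 0.0005
finger_force: 0.2
left now [[1, 3, 1, 4, 12, 32, 32, 33, 33, 34, 32, 35, 43, 54], [3, 7, 6, 26, 45, 32, 34, 34, 31, 30, 25, 15, 25, 35]]
pos [0.636 0.147 0.052] d_cm [-0.23 -2.58  1.47] turn [-0.5  0.3  0.3] | t 14.6 J [ 0.52  0.82  0.91 -0.71  1.92  0.57] F [-0.2  0.9  0.2]
156 [ 7  5  6  6  5  6  5  6  6 10  9  6  7  7  7  4 32 57 47 48 50 47]
159 [ 8  8  6  6  7  7  6  5  8 40 36 29 16  9  7  9 43 54 39 41 54 56]
162 [ 1  4  5  7  6  6  7  7  9 42 33 33 32 32 29 26 40 48 55 54 57 55]
165 [ 2  2  1  1  1  2  3  4 11 30 31 32 33 32 32 33 37 54 69 68 68 67]
168 [ 1  2  0  0  1  0  1  3 12 30 34 33 32 31 30 35 37 44 65 66 66 66]
171 [ 3  1  3  0  2  1  1  1 25 31 34 33 32 31 29 30 29 35 47 65 67 70]
174 [ 1  5  4  5  7  5  2  6 28 32 33 33 35 30 31 15 15 34 34 44 58 61]
177 [ 5  3  3  3  4  7  7 23 47 32 35 33 32 32 25  8 17 33 34 33 41 57]
180 [ 6  6  3  2  3  6  6 36 44 34 34 31 33 31 38 44 47 39 38 37 35 44]
183 [ 7  7  6  4  7  6  7 24 28 31 32 34 33 30 45 46 51 41 37 36 35 37]
186 [ 7  6  5  7  6  6  8  5  7  7  8 13 19 26 29 39 53 54 50 49 50 45]
189 [ 5  7  6  5  7  6  7  6  6  8  8  7  5  9  6  9 22 27 31 32 37 40]
192 [ 4  4  6  7  6  6  5  4  4  3  4  7  6  8  6  6  6  8 13 16 18 17]
```

Rising (the edge went from column 248 to 253). I'll push it on to the stop.

```bash
(python3 -m pendant '[[-0.1,-0.6,0.5,0,0,0,0],[-0.1,-0.7,0.4,0,0,0,0],[0,-0.7,0.4,0,0,0,0],[0,-0.6,0.2,0,0,0,0],[0,0,0,0,0,0,0]]'; python3 -m pendant '[[0,-0.4,0,0,0,0,0],[0,0,0,0,0,0,0]]';python3 -m pendant '[[0,-0.3,0,0,0,0,0],[0,0,0,0,0,0,0]]')|grep -E "pos|wrist"; python3 plan.py l 3,65,50,-5
```

```text
tool_pos: [0.6368, 0.146, 0.0533]
wrist_force: [-0.4, -0.3, 0.1]
tool_pos: [0.6368, 0.144, 0.0529]
wrist_force: [-0.1, 3.5, 0.8]
tool_pos: [0.6368, 0.1434, 0.0528]
wrist_force: [-0.7, 10.0, 2.5]
pos [0.636 0.147 0.052] d_cm [-0.06  0.35 -0.03] turn [-0.8  0.4  0.1] | t 15.5 J [ 0.49  0.77  0.97 -0.72  1.89  0.55] F [-0.7 10.   2.5]
```

```bash
(python3 -m pendant '[[0,-0.4,0,0,0,0,0],[0,0,0,0,0,0,0]]'; python3 -m pendant '[[0,-0.3,0,0,0,0,0],[0,0,0,0,0,0,0]]')|grep -E "pos|wrist"
python3 -m pendant '[[0,2,0,0,0,0,0],[0,3,1,0,0,0,0],[0,3,4,0,0,0,0],[0,1,5,-6,-1,0,0],[0,-1,5,-8,-1,0,0],[0,-2,3,-8,-1,0,0],[0,0,0,0,0,0,0]]'; python3 plan.py r 105,130,0,-20 105,64,50,-20 46,19,50,-20
```

```text
tool_pos: [0.6369, 0.1429, 0.0528]
wrist_force: [-1.6, 20.3, 5.2]
tool_pos: [0.6369, 0.1425, 0.0527]
wrist_force: [-0.8, 27.8, 6.2]
time: 16.6
tool_pos: [0.6119, 0.1862, 0.2041]
ee_rot: [2.909, 1.19, 1.249]
wrist_force: [0.3, -0.4, -1.3]
width: 0.0005
finger_force: 0.0
pos [ 0.589 -0.123  0.12 ] d_cm [ -2.24 -30.91  -8.41] turn [68.7 -3.3  2.4] | t 16.6 J [ 0.62  0.82  0.79 -1.08  2.19  0.43] F [ 0.3 -0.4 -1.3]
pos [ 0.591 -0.113  0.051] d_cm [ -2.12 -29.87 -15.27] turn [118.3 -10.2   4.7] | t 16.6 J [ 0.62  0.82  0.79 -1.08  2.19  0.43] F [ 0.3 -0.4 -1.3]
pos [ 0.598 -0.054  0.006] d_cm [ -1.43 -24.01 -19.77] turn [118.3 -10.2   4.7] | t 16.6 J [ 0.62  0.82  0.79 -1.08  2.19  0.43] F [ 0.3 -0.4 -1.3]
```

```bash
python3 -m pendant '[[-0.1,-1,0.5,7.9,-0.7,0.3,0],[-0.1,-2,0.5,7.9,-0.7,0.3,0],[-0.1,-2,0.5,7.9,-0.7,0.3,0],[-0.1,-2,0,7.9,-0.7,0.3,0],[-0.1,-2,0,7.9,-0.7,0.3,0],[-0.1,-2,0,7.9,-0.7,0.3,0],[-0.1,-2,0,7.9,-0.7,0.3,0],[-0.1,-2,0,7.9,-0.7,0.3,0]]'
python3 plan.py r 105,64,50,-20
python3 -m pendant '[[-0.1,-2,0,7.9,-0.7,0.3,0],[-0.2,-2,0,7.9,-0.7,0.3,0],[-0.2,-2,0,7.9,-0.7,0.3,0],[-0.2,-2,0,7.9,-0.7,0.3,0],[-0.2,-2,0,7.9,-0.7,0.3,0],[-0.2,-2,-1,7.9,-0.7,0.3,0],[-0.2,-2,-1,7.9,-0.7,0.3,0],[0,0,0,0,0,0,0]]'
python3 plan.py r 105,64,50,-20 46,19,50,-20
```

```text
time: 17.4
tool_pos: [0.6086, 0.0357, 0.2272]
ee_rot: [3.087, 0.077, 1.417]
wrist_force: [0.7, -1.0, -0.4]
width: 0.0002
finger_force: 0.0
pos [ 0.591 -0.113  0.051] d_cm [ -1.78 -14.83 -17.57] turn [54.3 -4.4  3.2] | t 17.4 J [ 0.02  0.19  1.19 -0.09  1.73  0.15] F [ 0.7 -1.  -0.4]
time: 18.2
tool_pos: [0.5925, -0.1091, 0.1947]
ee_rot: [-3.107, -0.891, 1.403]
wrist_force: [-0.2, 0.7, -1.8]
width: 0.0005
finger_force: 0.0
pos [ 0.591 -0.113  0.051] d_cm [ -0.18  -0.34 -14.32] turn [-1.2 -1.1  1.4] | t 18.2 J [-0.7   0.43  1.21  0.78  1.96 -0.41] F [-0.2  0.7 -1.8]
pos [ 0.598 -0.054  0.006] d_cm [  0.51   5.52 -18.82] turn [-1.2 -1.1  1.4] | t 18.2 J [-0.7   0.43  1.21  0.78  1.96 -0.41] F [-0.2  0.7 -1.8]
```

```bash
python3 -m pendant '[[0,0,-2.8,-0.3,-0.3,0.3,0],[0,0,-2.8,-0.3,-0.3,0.3,0],[-0.1,-0.1,-2.8,-0.3,-0.3,0.3,0],[-0.1,-0.1,-2.8,-0.3,-0.2,0.3,0],[0,-0.1,-2.8,0,0,0.2,0],[0,0,0,0,0,0,0]]'
python3 plan.py r 105,64,50,-20 46,19,50,-20
```

```text
time: 18.8
tool_pos: [0.5909, -0.1051, 0.061]
ee_rot: [3.127, -0.868, 1.476]
wrist_force: [-0.3, 0.6, 0.1]
width: 0.0003
finger_force: 0.0
pos [ 0.591 -0.113  0.051] d_cm [-0.02 -0.74 -0.96] turn [ 0.3  0.5 -0.6] | t 18.8 J [-0.68  0.53  1.34  0.72  1.78 -0.62] F [-0.3  0.6  0.1]
pos [ 0.598 -0.054  0.006] d_cm [ 0.66  5.12 -5.46] turn [ 0.3  0.5 -0.6] | t 18.8 J [-0.68  0.53  1.34  0.72  1.78 -0.62] F [-0.3  0.6  0.1]
```

```bash
python3 -m pendant '[[0,-0.8,-1,0,0,-0.5,0],[0.1,0,-0.6,0,0,0,0],[0.2,1.5,-1.2,0,0,0,0],[0.2,1.5,-1.2,0,0,0,0],[0.1,1.5,-1.1,0,0,0,0],[0,0.8,-0.5,0,0,0,0],[0,0,0,0,0,0,0],[0,0,0,0,0,0,0]]'
python3 plan.py r 46,19,50,-20 30,50,50,-20
```

```text
time: 19.6
tool_pos: [0.5989, -0.0615, 0.0088]
ee_rot: [3.117, -0.867, 1.474]
wrist_force: [0.1, -0.2, 1.0]
width: 0.0006
finger_force: 0.0
pos [ 0.598 -0.054  0.006] d_cm [-0.13  0.76 -0.23] turn [ 0.4  0.9 -0. ] | t 19.6 J [-0.63  0.55  1.43  0.74  1.65 -0.65] F [ 0.1 -0.2  1. ]
pos [ 0.599 -0.038  0.037] d_cm [0.06 2.34 2.87] turn [ 0.4  0.9 -0. ] | t 19.6 J [-0.63  0.55  1.43  0.74  1.65 -0.65] F [ 0.1 -0.2  1. ]
```

```bash
(python3 -m pendant '[[0,0.8,-0.2,0,0,0,0],[0,0,0,0,0,0,0],[0,0.2,0.6,0,0,0,0],[0,0.3,0.8,0,0,0,0],[0,0.5,0.8,0,0,0,0],[0,0.6,0.7,0,0,0,0],[0,0,0,0,0,0,0]]')|grep -E "pos|wrist"; python3 plan.py r 30,50,50,-20 3,65,50,-20; python3 prof.py | grep right
```

```text
tool_pos: [0.5988, -0.0362, 0.0367]
wrist_force: [0.8, 0.1, -0.7]
pos [ 0.599 -0.038  0.037] d_cm [ 0.06 -0.18  0.07] turn [ 0.4  0.9 -0.1] | t 20.3 J [-0.6   0.49  1.45  0.75  1.66 -0.6 ] F [ 0.8  0.1 -0.7]
pos [ 0.603 -0.011  0.052] d_cm [0.38 2.5  1.57] turn [ 0.4  0.9 -0.1] | t 20.3 J [-0.6   0.49  1.45  0.75  1.66 -0.6 ] F [ 0.8  0.1 -0.7]
right 0 [[52, 53, 36, 39, 56, 62, 63, 61, 61, 61, 61, 58, 31, 6, 6], [59, 52, 65, 57, 60, 63, 61, 63, 59, 59, 57, 45, 7, 7, 7]]
right now [[61, 61, 42, 49, 61, 62, 59, 60, 56, 34, 9, 6, 6, 6, 7], [64, 59, 72, 61, 62, 60, 61, 57, 47, 4, 1, 1, 0, 2, 3]]
```

Rising. Push it to the stop.

```bash
(python3 -m pendant '[[0.1,0.6,0.5,0,0,0,0],[0.1,0.7,0.4,0,0,0,0],[0.1,0.7,0.4,0,0,0,0],[0.1,0.6,0.2,0,0,0,0],[0,0,0,0,0,0,0]]'; python3 -m pendant '[[0,0.5,0,0,0,0,0],[0,0,0,0,0,0,0]]';python3 -m pendant '[[0,0.4,0,0,0,0,0],[0,0,0,0,0,0,0]]';python3 -m pendant '[[0,0.4,0,0,0,0,0],[0,0,0,0,0,0,0]]')|grep -E "pos|wrist"; python3 plan.py r 3,65,50,-20
```

```text
tool_pos: [0.6023, -0.0096, 0.0504]
wrist_force: [0.2, 0.1, -0.7]
tool_pos: [0.6026, -0.0054, 0.0502]
wrist_force: [0.9, 0.4, 1.2]
tool_pos: [0.6029, -0.0043, 0.05]
wrist_force: [-2.9, -8.9, 3.3]
tool_pos: [0.6031, -0.0038, 0.05]
wrist_force: [-5.7, -18.5, 5.4]
pos [ 0.603 -0.011  0.052] d_cm [-0.05 -0.74  0.24] turn [1.  0.9 0.2] | t 21.4 J [-0.55  0.45  1.48  0.77  1.63 -0.56] F [ -5.7 -18.5   5.4]
```

```bash
cat >> plan.py <<'E'
def down(x,y,z,yaw):  # tool down, tool y along world direction yaw (rad)
    ty=np.array([np.cos(yaw),np.sin(yaw),0]); tz=np.array([0,0,-1.]); rep(np.array([x,y,z]),np.c_[np.cross(ty,tz),ty,tz])
E
python3 -m pendant '[[0,-1.5,0,0,0,0,0],[0,-2.5,1,0,0,0,0],[0,-2.5,3,0,0,0,0],[-0.5,-2,4,-6,0,0,0.2],[-1,-2,4,-8,0,0,0.4],[-1,-2,3,-8,0,0,0.4],[0,0,0,0,0,0,0.4]]'
python3 -c "
from plan import *
down(.459,-.326,.16,-.11)"
```

```text
time: 22.15
tool_pos: [0.5801, -0.1233, 0.2105]
ee_rot: [3.058, -0.476, 1.51]
wrist_force: [-0.4, 0.2, 0.5]
width: 0.0288
finger_force: 0.0
pos [ 0.459 -0.326  0.16 ] d_cm [-12.11 -20.27  -5.05] turn [-26.8   7.   -1.6] | t 22.1 J [-0.58  0.23  1.25  0.47  1.81 -0.42] F [-0.4  0.2  0.5]
```

```bash
python3 -m pendant '[[-1.7,-2.9,0,-3.8,1,-0.2,0.4],[-1.7,-2.9,0,-3.8,1,-0.2,0.4],[-1.7,-2.9,0,-3.8,1,-0.2,0.4],[-1.7,-2.9,0,-3.8,1,-0.2,0.4],[-1.7,-2.9,0,-3.8,1,-0.2,0.4],[-1.8,-2.9,0,-3.8,1,-0.2,0.4],[-1.8,-2.9,0,-3.8,1,-0.2,0.4],[0,0,0,0,0,0,0.4]]'
python3 -c "
from plan import *
down(.459,-.326,.16,-.11)"
python3 - <<'E'
from h import *
t=imaging.snapshot("top")[:,:,::-1];s=imaging.snapshot("side")[:,:,::-1]
cv2.imwrite("pics/d_t.png",t);cv2.imwrite("pics/d_s.png",s)
im=np.vstack([np.hstack([crop(t,252,150,80,60),crop(s,270,130,80,60)]),np.hstack([crop(t,380,202,80,60),crop(s,310,255,80,60)])])
cv2.imwrite("pics/m3.png",im)
E
```

```text
time: 22.95
tool_pos: [0.455, -0.3262, 0.1988]
ee_rot: [-3.124, -0.012, 1.452]
wrist_force: [0.6, 0.3, -0.3]
width: 0.0375
finger_force: 0.0
pos [ 0.459 -0.326  0.16 ] d_cm [ 0.4   0.02 -3.88] turn [-0.8 -0.9  0.5] | t 22.9 J [-0.72  0.12  1.31  0.    1.73 -0.6 ] F [ 0.6  0.3 -0.3]
```

View pics/m3.png

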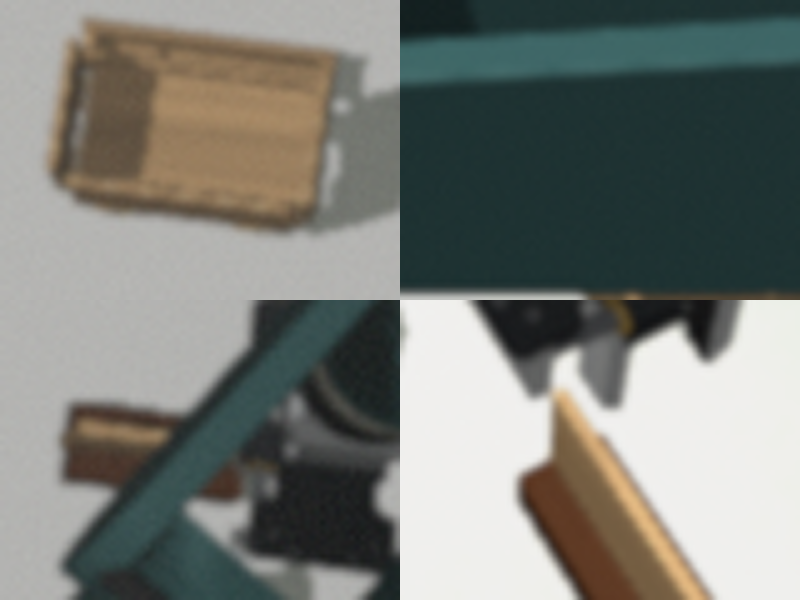

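```bash
python3 - <<'E'
from plan import *
M=lambda X:Rz(A)@np.array(X)+[*BX,0]
px=lambda X:((proj("top",M(X))[0]-[252,150]+.5)*5).round(0)
for q in (1.35,1.47,1.57):
    r=.064*np.cos(q);z=.018+.064*np.sin(q)
    print(q,"L",px([.039,.08+r,z]),px([-.047,.08+r,z]),"R",px([.039,-.08-r,z]),px([-.047,-.08-r,z]),"N",px([-.052-r,.07,z]),px([-.052-r,-.07,z]))
print("slot lips",px([.054,.074,.032]),px([.054,-.074,.032]))
E
python3 -m pendant '[[0.2,0,-2,-0.4,-0.4,0.3,0.4],[0.2,0,-3,-0.4,-0.5,0.2,0.4],[0,0,-3,0,0,0,0.4],[0,0,-3,0,0,0,0.4],[0,0,-2,0,0,0,0.4],[0,0,0,0,0,0,0.4]]'
python3 -c "
from plan import *
down(.459,-.326,.042,-.11)"
```

```text
1.35 L [56. 32.] [ 34. 165.] R [355.  72.] [336. 206.] N [ 67. 201.] [293. 231.]
1.47 L [68. 33.] [ 46. 167.] R [342.  70.] [324. 204.] N [ 69. 188.] [294. 219.]
1.57 L [78. 35.] [ 56. 168.] R [332.  68.] [313. 202.] N [ 71. 178.] [296. 208.]
slot lips [100.  36.] [326.  66.]
time: 23.65
tool_pos: [0.4586, -0.3226, 0.0651]
ee_rot: [-3.136, -0.006, 1.463]
wrist_force: [0.9, 0.3, 0.4]
width: 0.0378
finger_force: 0.0
pos [ 0.459 -0.326  0.042] d_cm [ 0.04 -0.34 -2.31] turn [-0.4 -0.3 -0.1] | t 23.6 J [-0.72  0.17  1.52  0.    1.45 -0.61] F [0.9 0.3 0.4]
```

```bash
python3 -m pendant '[[0,-0.3,-1.2,-0.4,-0.3,0,0.4],[0,0,-1.1,0,0,0,0.4],[0,0,0,0,0,0,0.2],[0,0,0,0,0,0,0],[0,0,0,0,0,0,0],[0,0,0,0,0,0,0],[0,0,0,0,0,0,0]]'
python3 -m pendant '[[0,0,0,0,0,0,0],[0,0,1,0,0,0,0],[0,0,2,0,0,0,0],[0,0,3,0,0,0,0],[0,0,3,0,0,0,0],[0,0,3,0,0,0,0],[0,0,0,0,0,0,0],[0,0,0,0,0,0,0]]'
python3 plan.py n 0,0,0,0 | sed 's/.*|//'
```

```text
time: 24.35
tool_pos: [0.4599, -0.329, 0.0476]
ee_rot: [3.135, 0.008, 1.462]
wrist_force: [-2.5, -0.2, 2.0]
width: 0.0077
finger_force: 30.0
time: 25.15
tool_pos: [0.4608, -0.329, 0.1676]
ee_rot: [3.132, 0.008, 1.463]
wrist_force: [0.0, 0.4, -0.4]
width: 0.0082
finger_force: 30.0
 t 25.1 J [-0.72  0.12  1.38 -0.    1.63 -0.61] F [ 0.   0.4 -0.4]
```

```bash
cat > meas.py <<'E'
from plan import *
from scipy.optimize import minimize
o,p,R=cur()
im={c:imaging.snapshot(c)[:,:,::-1] for c in("side","top")}
for c in im: cv2.imwrite(f"pics/meas_{c}.png",im[c])
S=16
def poly(c,d):  # board corners in tool frame: y along closing(thickness), x along board
    dx,dz,da,dt=d; ex=Ro.from_rotvec(da*R[:,2]).as_matrix()
    B=ex@np.c_[R[:,0],R[:,1],R[:,2]]
    P=np.array([p+B@np.array([dx+a*.07,dt+b*.004,.0396+dz-h]) for a in(-1,1) for b in(-1,1) for h in(0,.078)])
    return cv2.convexHull(proj(c,P).astype(np.float32))
b=im["side"].astype(np.float32)
sat=b.max(2)-b.min(2); v=b.max(2)
m=((sat>28)&(v>90)).astype(np.float32)
q=poly("side",[0,0,0,0])[:,0]; x0,y0=(q.min(0)-12).astype(int); x1,y1=(q.max(0)+12).astype(int)
m=cv2.resize(cv2.GaussianBlur(sat,(0,0),.6)[y0:y1,x0:x1],None,fx=S,fy=S,interpolation=cv2.INTER_LINEAR)
dark=cv2.resize((v[y0:y1,x0:x1]<110).astype(np.uint8),None,fx=S,fy=S)
m=np.clip(m/40,0,1); 
print("roi",x0,y0,x1,y1)
def cost(d,dbg=False):
    g=np.zeros(m.shape,np.float32); qq=(poly("side",d)[:,0]-[x0,y0]+.5)*S-.5
    cv2.fillPoly(g,[np.round(qq).astype(np.int32)],1.0); g=cv2.GaussianBlur(g,(0,0),S*.8)
    e=(g-m)**2; e[dark>0]=0
    return e.mean()
for w in([0,0,0,0],[.004,.003,.03,.002],[-.006,-.003,-.03,-.002]):
    r=minimize(cost,w,method="Nelder-Mead",options=dict(initial_simplex=np.array(w)+np.vstack([np.zeros(4),np.diag([.005,.004,.05,.003])]),xatol=1e-5,fatol=1e-7)); print(r.x.round(4),r.fun)
qq=(poly("side",r.x)[:,0]-[x0,y0]+.5)
k=im["side"][y0:y1,x0:x1]; f=8; k=cv2.resize(k,None,fx=f,fy=f,interpolation=cv2.INTER_CUBIC); cv2.polylines(k,[np.round(qq*f).astype(np.int32)],True,(0,0,255),1); cv2.imwrite("pics/measfit.png",k); print(k.shape)
print("p",p,"toolx",R[:,0])
E
python3 meas.py
```

```text
roi 329 231 395 327
[ 0.0022 -0.0014  0.0148  0.0007] 0.021388208493590355
[0.0042 0.0046 0.013  0.0027] 0.021376725286245346
[ 0.0005 -0.0065  0.0156 -0.001 ] 0.02141501195728779
(768, 528, 3)
p [ 0.46082042 -0.32901679  0.1675908 ] toolx [ 0.10793916  0.99412179 -0.00842677]
```

```bash
python3 -m pendant '[[1.5,2.5,0.5,0,0,0,0],[1.9,3.2,0.2,0,0,0,0],[1.9,3.2,0.2,0,0,0,0],[1.9,3.2,0.2,0,0,0,0],[1.9,3.2,0.2,0,0,0,0],[1.9,3.2,0.2,0,0,0,0],[1.9,3.2,0,0,0,0,0],[1.9,3.2,0,0,0,0,0]]'
python3 -m pendant '[[1.9,3.2,0,0,0,0,0],[1.9,3.2,0,0,0,0,0],[1.7,3.2,0,0,0,0,0],[1.4,2.5,0,0,0,0,0],[0.6,1.2,0,0,0,0,0],[0,0,0,0,0,0,0],[0,0,0,0,0,0,0]]'
python3 -c "
from plan import *
down(.6847,.0585,.1,-.1166)"
```

```text
time: 26.05
tool_pos: [0.608, -0.0781, 0.1794]
ee_rot: [3.138, 0.007, 1.463]
wrist_force: [-0.3, 0.1, -0.7]
width: 0.0079
finger_force: 30.0
time: 26.75
tool_pos: [0.6826, 0.0522, 0.1808]
ee_rot: [3.136, 0.009, 1.462]
wrist_force: [-0.3, 1.1, 0.2]
width: 0.0079
finger_force: 30.0
pos [0.685 0.058 0.1  ] d_cm [ 0.21  0.63 -8.08] turn [ 0.5  0.3 -0.4] | t 26.8 J [-0.    0.39  1.02 -0.01  1.73  0.11] F [-0.3  1.1  0.2]
```

```bash
python3 -m pendant '[[0.2,0.6,-1.5,0.5,0.3,-0.4,0],[0,0,-3,0,0,0,0],[0,0,-2.5,0,0,0,0],[0,0,-1.3,0,0,0,0],[0,0,0,0,0,0,0],[0,0,0,0,0,0,0]]'
python3 - <<'E'
from plan import *
o,p,R=cur(); s=imaging.snapshot("side")[:,:,::-1]; t=imaging.snapshot("top")[:,:,::-1]
cv2.imwrite("pics/e_s.png",s);cv2.imwrite("pics/e_t.png",t)
def over(im,c,x,y,w,h,f):
    k=crop(im,x,y,w,h,w*f,h*f)
    def line(a,b,col):
        q=(proj(c,np.array([a,b]))-[x,y]+.5)*f; cv2.line(k,*[tuple(int(v) for v in u) for u in q],col,1)
    M=lambda X:Rz(A)@np.array(X)+[*BX,0]
    for dx in(-.0055,.0055): line(M([.054+dx,.074,.032]),M([.054+dx,-.074,.032]),(255,0,0))
    c0=p+.0025*R[:,0]+.0396*R[:,2]
    for dt in(-.004,.004):
        a,b=[c0+u*.07*R[:,0]+dt*R[:,1] for u in(-1,1)]; line(a,b,(0,0,255)); line(a,a-.078*R[:,2],(0,0,255)); line(b,b-.078*R[:,2],(0,0,255))
    return k
k=over(s,"side",285,125,80,80,7); k2=over(t,"top",262,140,65,40,8)
k2=cv2.resize(k2,(240,148)); out=np.zeros((560,800,3),np.uint8); out[:,:560]=k; out[:148,560:]=k2
cv2.imwrite("pics/m4.png",out)
rep(p,R)
E
```

```text
time: 27.35
tool_pos: [0.6855, 0.0587, 0.0994]
ee_rot: [3.139, -0.001, 1.455]
wrist_force: [-0.5, 0.2, -0.2]
width: 0.0072
finger_force: 30.0
pos [0.685 0.059 0.099] d_cm [-0.09 -0.03 -0.17] turn [ 0.   0.2 -0. ] | t 27.4 J [0.   0.42 1.14 0.   1.58 0.12] F [-0.2  0.7  0.5]
```

View pics/m4.png

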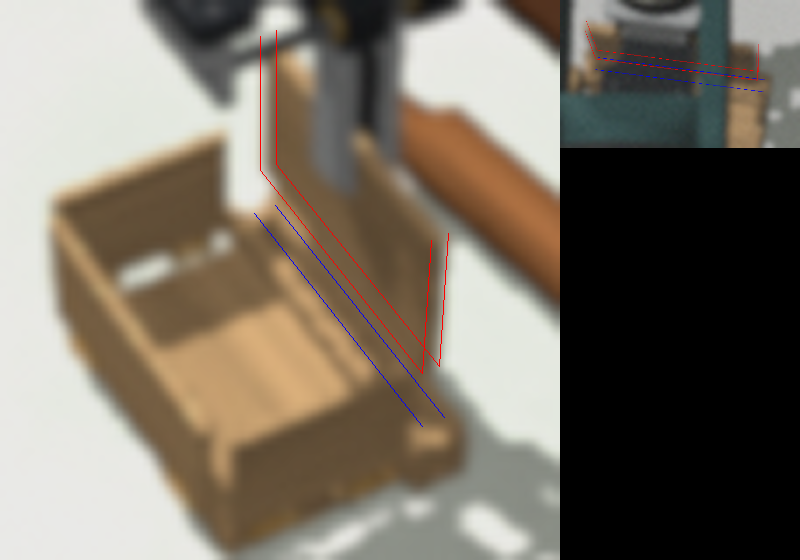

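```bash
(python3 -m pendant '[[-0.1,0,-1,0,0,0,0],[0,0,-1,0,0,0,0],[0,0,0,0,0,0,0]]'; python3 -m pendant '[[0,0,-0.7,0,0,0,0],[0,0,0,0,0,0,0]]'; python3 -m pendant '[[0,0,-0.4,0,0,0,0],[0,0,0,0,0,0,0]]'; python3 -m pendant '[[0,0,-0.4,0,0,0,0],[0,0,0,0,0,0,0]]') | grep -E "pos|wrist"
```

```text
tool_pos: [0.6828, 0.0592, 0.0763]
wrist_force: [-0.4, 0.3, -0.8]
tool_pos: [0.6835, 0.0592, 0.0704]
wrist_force: [1.2, 0.5, -0.2]
tool_pos: [0.684, 0.0592, 0.0673]
wrist_force: [0.5, 0.5, -1.2]
tool_pos: [0.6839, 0.0592, 0.0633]
wrist_force: [-0.1, 0.2, -0.8]
```

```bash
(python3 -m pendant '[[0,0,-0.4,0,0,0,0],[0,0,0,0,0,0,0]]'; python3 -m pendant '[[0,0,-0.4,0,0,0,0],[0,0,0,0,0,0,0]]'; python3 -m pendant '[[0,0,-0.4,0,0,0,0],[0,0,0,0,0,0,0]]';python3 -m pendant '[[0,0,-0.3,0,0,0,0],[0,0,0,0,0,0,0]]';python3 -m pendant '[[0,0,-0.2,0,0,0,0],[0,0,0,0,0,0,0]]') | grep -E "pos|wrist"
```

```text
tool_pos: [0.6839, 0.0592, 0.0592]
wrist_force: [0.3, 0.7, -1.1]
tool_pos: [0.6839, 0.0592, 0.0551]
wrist_force: [0.6, -0.5, -0.8]
tool_pos: [0.6838, 0.0592, 0.0511]
wrist_force: [0.6, -0.2, -0.5]
tool_pos: [0.684, 0.0592, 0.0483]
wrist_force: [0.2, -0.3, -1.0]
tool_pos: [0.6844, 0.0594, 0.0478]
wrist_force: [-0.9, 1.3, 2.6]
```

```bash
python3 -m pendant '[[0,0,-0.2,0,0,0,0],[0,0,0,0,0,0,0]]'; python3 -m pendant '[[0,0,0,0,0,0,0.15],[0,0,0,0,0,0,0.3],[0,0,0,0,0,0,0.3],[0,0,0,0,0,0,0.3],[0,0,0,0,0,0,0.3]]'; python3 -m pendant '[[0,0,1,0,0,0,0.3],[0,0,2,0,0,0,0.3],[0,0,4,0,0,0,0.3],[-2,0,4,0,0,0,0.3],[-4,0,3,0,0,0,0.3],[-5,0,2,0,0,0,0.3],[-5,0,0,0,0,0,0.3],[0,0,0,0,0,0,0.3]]'
python3 - <<'E'
from plan import *
# numeric check: does the board top edge / ends lie where expected? saturation cost for different insertion heights
for c in("side",):
    im=imaging.snapshot(c)[:,:,::-1].astype(np.float32); cv2.imwrite("pics/f_s.png",im); t=imaging.snapshot("top")[:,:,::-1]; cv2.imwrite("pics/f_t.png",t)
    M=lambda X:Rz(A)@np.array(X)+[*BX,0]
    sat=im.max(2)-im.min(2)
    for y in(-.05,0,.05):
        q=proj(c,np.array([M([.054,y,z]) for z in np.arange(.06,.12,.004)])).astype(np.float32); print(c,y,cv2.remap(sat,q[None],None,1)[0].astype(int))
    ts=t.max(2).astype(np.float32)-t.min(2)
    for x in(.046,.054,.06):
        q=proj("top",np.array([M([x,y,.086]) for y in np.arange(-.084,.085,.004)])).astype(np.float32); print("top",x,cv2.remap(ts,q[None],None,1)[0].astype(int))
E
```

```text
time: 29.55
tool_pos: [0.6846, 0.0596, 0.0476]
ee_rot: [3.138, -0.001, 1.456]
wrist_force: [-3.2, 1.6, 9.1]
width: 0.0077
finger_force: 30.0
time: 30.05
tool_pos: [0.6841, 0.0591, 0.0443]
ee_rot: [3.141, -0.001, 1.455]
wrist_force: [-0.3, 0.7, 0.2]
width: 0.0281
finger_force: 0.0
time: 30.85
tool_pos: [0.5219, 0.0596, 0.2042]
ee_rot: [-3.141, -0.001, 1.456]
wrist_force: [0.0, -0.2, 0.7]
width: 0.0284
finger_force: 0.0
side -0.05 [47 47 51 58 68 73 69 54 35 19 12  8  7  6  6]
side 0 [47 47 50 58 67 71 67 54 34 19 10  5  4  4  4]
side 0.05 [48 49 50 56 64 69 64 50 33 19 11  8  8  8  8]
top 0.046 [ 9 17 22 21 29 37 38 39 38 27  9  6 12 18 22 22 21 23 21 17 14 19 22 22
 21 22 21 23 21 21 21 21 22 21 20 20 21 20 20 21 20 21 21]
top 0.054 [ 3  2  3  2 13 29 36 38 38 28 14  2  9 16 20 21 21 22 22 19 14 16 20 21
 21 20 20 21 20 21 20 20 20 22 20 20 20 20 19 19 20 19 19]
top 0.06 [ 2  3  2  1  4  5  6  5  5  3  2  3  8 13 19 20 21 20 20 18 12 13 20 19
 19 18 20 20 21 19 20 19 20 19 19 18 19 19 18 18 18 18 19][ WARN:0@2.645] global loadsave.cpp:1063 imwrite_ Unsupported depth image for selected encoder is fallbacked to CV_8U.
```

```bash
python3 -c "
from bench import robot
print(robot.close_job())"
```

```text
the job is handed in; nothing more can be done
None
```

The job is handed in at about 31 s of the 72 s allowed: all three walls were pushed onto their stops, and the beech board from the stand was released at the bottom of the slot. The last camera image puts its upper edge level and within a few mm of the fully-home height; the verdict wasn't shown.

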